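# Uncover the mixer drive, seat its collar on the shaft flats and hold it there

### The arm

A 6-joint arm with a two-finger parallel gripper is mounted at the origin on a cart in front of the work surface, level with it; the furniture and walls round the work are solid. World frame = base frame: x ahead of the robot, y to its left, z up, the work surface at z = 0. Lengths are in mm, angles in rad, forces in N, time in s.
With the tool pointing down it reaches from about 250 to 725 mm from the base axis. Payload 4 kg.
Tool frame: the origin (TCP) lies on the centre line of the jaws, within the pads' length; the fingertips stand 25 mm ahead of it and the grasp point (between the pads) lies 6 mm ahead of it; z points along the fingers, y is the line along which they close (so a half turn about z gives the same grasp; the last joint's range is limited). The gripper opens to 85 mm and grips with 20 to 120 N. Pads are 22 mm wide; open, the fingers measure 114 mm over their backs; the gripper's body (76 mm by 85 mm) begins 54 mm behind the grasp point. The pads swing forward as they close: fully open they stand 13 mm farther back than shut.
Start: joints at [-1.182, 0.241, 0.005, 1.335, 0, 1.571], TCP at [189.537, -462.683, 256.306] pointing down, gripper open.
Joint ranges: [-2.72, 2.72], [-1.05, 1.87], [-1.09, 1.28], [-1.99, 2.15], [-1.42, 1.44], [-3.14, 3.14]. Speed limits (rad/s): [2.79, 2.79, 3.14, 3.14, 3.14, 3.14].

### API

Orientations are given as a unit quaternion [x, y, z, w].
In Python, from rig import monitor, viewer, hand_in gives the robot as it stands.
- The arm moves only by the tool carry_out, never from a script. Its argument "deltas" is a list that holds one entry, the list of rows, each a list of 7 numbers: the shift along the tool's x, y, z in cm, then the turn, a rotation vector about the tool's x, y, z in degrees, then the finger opening in cm, from 0 to 8.54. In form: [[[tx, ty, tz, ax, ay, az, grip], ...]]. A call has 1 to 20 rows; each row is the pose to reach, as a shift and turn from the pose commanded when the call began, along the tool's axes at that moment; what a row does not reach only later rows make up. A row lasts 1/12 s, in which the tool goes at most 41.7 mm and 7.16 degrees, less where a joint would pass 70% of its speed; a pose out of reach is approached as far as the arm can. A call with a gripper value outside its range is refused whole. The fingers move at their own pace and stop on an object; "squeeze" is the grip in N (left out, the last holds). Time passes only in rows, so rows that repeat a pose let the fingers close. It gives the time, the measured TCP pose, the force, the opening and the grip force at its end, in the units of the state.
- monitor.get_obs(): the state, without advancing time (a new reading comes with each control period).
- viewer.read_camera(name): name is "scene" or "top"; returns a dict with "image" (480x640x3 uint8, blue, green, red), "intrinsics" (3x3 intrinsics, pixels), "distortion" ([k1, k2, p1, p2, k3] as OpenCV has them; the pictures are not rectified), "extrinsics" (4x4, takes a point from camera to world coordinates). Camera axes: x right, y down, z forward; pixel columns grow to the right and rows downward; lengths in mm; the calibration is good to about 2 mm. A picture is of the moment at which its call begins. There is no depth.
- hand_in(): hands the job in; it is judged then, once.
The state is a dict: "t": time; "joint_positions": joint angles; "dq": joint speeds; "effort": joint torques, N m; "ee_pos": TCP position; "eef_rot": TCP orientation; "wrist_force": force on the tool from outside, world axes, zero at the start; "wrist_torque": the same for the moment, N m; "width": opening from 0.0 (shut) to 1.0 (fully open); "finger_force": force on a finger pad.
Only numpy, scipy, OpenCV 4.12 (cv2) and the standard library are available. Lean on these libraries where they do the work, as an engineer would, in place of code of your own. Each camera call takes 0.05 s, during which the arm holds its last target. There are 200 camera calls.

### The job

Lift the lid off the mixer base by its knob and set it down upright on the worktop, clear of the base, leaving the other things where they are. Then turn the upright drive shaft by its tab until its flats line up with the collar's bore and the collar drops down onto them, without lifting the collar out of its slots. Finish by gripping the collar round its rim with both fingers and pressing it down onto its seat, as if for someone to tighten the set-screws: the program ends still holding and pressing the collar, without letting go.

Things in the scene. Friction and masses are not known exactly. Their poses are not given: they have to be found in the camera images.
- mixer_base: Fixed round white base, 200 mm wide, with a steel bowl ring (outside 170 mm, wall 6 mm, rim 70 mm high, bowl floor 30 mm). Origin: underside centre, on the worktop. Central boss 48 mm wide, top 45 mm high: the collar's seat. Pairs of posts 50 mm out along +x and -x (tops 75 mm high, 14 mm gaps) hold the collar's arms: it cannot turn, only move up and down. Dial on its -x side.
- shaft (a joint): Turn of the upright steel shaft in the bowl's middle, rad, counter-clockwise from above; light friction (0.06 Nm), stays where left. It starts between 0.45 and 1.4. At 0 (or pi), within about 0.1, its two flats (20 mm apart) match the collar's bore and the collar drops 10 mm.
- shaft_head (a point): On the shaft's axis, mid-height of the tab at its top, 90 mm above the worktop; turns with the shaft. The tab is 10 mm thick along this frame's x, 18 mm wide along its y, from 76 to 103 mm above the worktop; its broad faces are parallel to the shaft's flats, so at the goal they face the collar's arms.
- collar: Loose aluminium collar round the shaft: 56 mm outside, 22 mm tall, about 0.22 kg; two arms 11 mm wide reach 63 mm out along its +x and -x, tops 16 mm above its underside. Grip across its y. Bore flats face each other along x. Origin: underside centre, 55 mm above the worktop at first (on the shaft's shoulder), 45 mm when home; the tab then rises 36 mm above the collar's top.
- lid: Loose domed steel lid, 170 mm across, dome 45 mm high, about 0.25 kg, with a black knob. At the start it rests on the bowl's rim over shaft and collar. Origin: centre of its rim plane (underside), 70 mm above the worktop at the start; z up.
- lid_knob (a point): On the axis of the lid's knob, where to grip it, 69 mm above the lid's underside. The knob is 30 mm across and reaches from 45 to 82 mm above the lid's underside (widest from 59 to 79 mm).
- jar: Bystander: jar with a green lid, 75 mm across, 103 mm tall; origin under its centre.
- fish_tin: Bystander: flat round fish tin, 67 mm across, 33 mm tall; origin under its centre.
- small_tin: Bystander: small food tin, 57 mm across, 72 mm tall; origin under its centre.
- salt_box: Bystander: upright carton, 47 x 84 x 138 mm; origin under its centre.
- bowl_a: Bystander: green bowl, 150 mm across, 65 mm tall; origin under its centre.
Things that resemble listed ones, but are neither listed nor needed, are in the scene too. Leave any purple look-alike of the lid alone.

How it is judged:
By the outcome, as a careful person would: the job done as asked, in the order asked, and still so for the second after the job is handed in, while the arm keeps its last pose, push and grip.
It also fails if it takes over 51 s, if anything falls off the work surface, if the arm or the gripper's body presses on something with over 40 N, if the wrist force passes 120 N, or if a joint passes its speed limit or range.

## Working session

There is one attempt and no reset: what is moved stays moved. The work goes in short steps, Python scripts to look and compute and a tool call to move; the robot and the scene stay as the last step left them, time stands still between calls to the robot, and variables do not carry over. Pictures are saved under pics/ and viewed, at most 12 in all, crops included, and the job is handed in when it is done.

Besides the shell and the picture viewer there is one more tool, called after ">>>" in YAML: its name, and indented under it one key for each argument. carry_out: Moves the arm, as the interface text tells. Its arguments: {"type":"object","properties":{"deltas":{"type":"array"},"squeeze":{"type":"number"}},"required":["deltas"]}

```bash
mkdir -p pics; python3 - <<'E'
from rig import monitor, viewer
import cv2,numpy as np
for n in("scene","top"):
    d=viewer.read_camera(n); cv2.imwrite(f"pics/{n}0.png",d["image"])
    print(n,np.round(d["intrinsics"],1).tolist(),d["distortion"],np.round(d["extrinsics"],3).tolist())
print(monitor.get_obs())
E
```

```text
scene [[466.8, 0.0, 323.3], [0.0, 466.8, 245.6], [0.0, 0.0, 1.0]] [-0.04813417  0.          0.          0.          0.        ] [[0.903, -0.301, 0.307, 110.701], [-0.43, -0.645, 0.632, -989.2], [0.008, -0.703, -0.711, 1226.659], [0.0, 0.0, 0.0, 1.0]]
top [[550.8, 0.0, 320.5], [0.0, 550.8, 231.6], [0.0, 0.0, 1.0]] [-0.0373076  0.         0.         0.         0.       ] [[0.305, -0.836, 0.457, -151.375], [-0.952, -0.26, 0.16, -225.728], [-0.015, -0.484, -0.875, 1584.315], [0.0, 0.0, 0.0, 1.0]]
{'t': 0.1, 'joint_positions': array([-1.18199315e+00,  2.41360861e-01,  3.87359675e-03,  1.33520408e+00,
       -7.85559258e-06,  1.57082187e+00]), 'dq': array([-1.08830341e-03, -2.25884062e-04,  3.12905164e-03, -5.54689451e-04,
        6.76853826e-05, -1.76185265e-03]), 'effort': array([-5.39027369e-04, -3.73137832e+01,  2.53009754e+01,  1.08933265e-02,
       -7.32647231e-05, -2.31213150e-06]), 'ee_pos': array([ 189.34406792, -462.20774459,  255.4959272 ]), 'eef_rot': array([ 9.81165472e-01,  1.93166816e-01, -1.86904683e-04, -9.28898840e-04]), 'wrist_force': array([-0.67205343,  0.56201397,  0.49886885]), 'wrist_torque': array([ 0.01239932,  0.0133953 , -0.02472233]), 'finger_force': 0.0, 'width': 1.0026570454788115}
```

View pics/scene0.png

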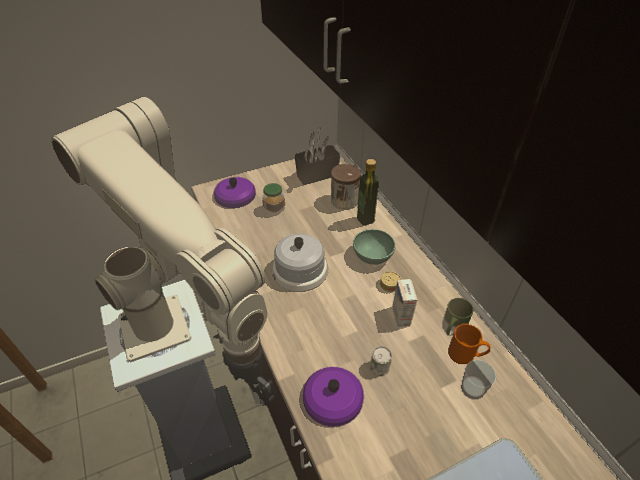

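View pics/top0.png

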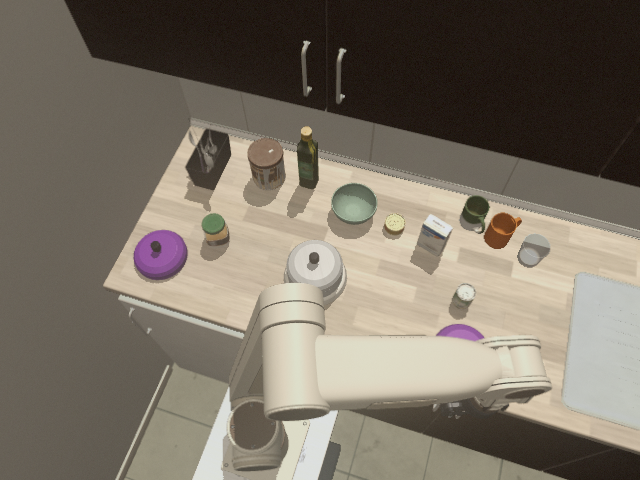

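The scene view shows the steel lid's knob at about (298,243). In the top view it is at (314,258). The purple lids, jar, tins, carton and bowl stand around it. The worktop between the base and the small tin looks free.

```bash
cat > h.py <<'E'
import numpy as np,cv2
from scipy.spatial.transform import Rotation as R
def ray(d,px):
    p=cv2.undistortPoints(np.array([[px]],float),d["intrinsics"],np.array(d["distortion"],float))[0,0]
    E=np.array(d["extrinsics"]); v=E[:3,:3]@[p[0],p[1],1]; return E[:3,3],v/np.linalg.norm(v)
def onz(d,px,z):
    o,v=ray(d,px); return o+v*(z-o[2])/v[2]
def tri(d1,p1,d2,p2):
    o1,v1=ray(d1,p1);o2,v2=ray(d2,p2)
    s=np.linalg.lstsq(np.c_[v1,-v2],o2-o1,rcond=None)[0]
    a,b=o1+s[0]*v1,o2+s[1]*v2; return (a+b)/2,np.linalg.norm(a-b)
def proj(d,P):
    E=np.linalg.inv(np.array(d["extrinsics"]))
    return cv2.projectPoints(np.array(P,float).reshape(-1,3),cv2.Rodrigues(E[:3,:3])[0],E[:3,3],d["intrinsics"],np.array(d["distortion"],float))[0][:,0]
def blob(mask,near):
    n,l,s,c=cv2.connectedComponentsWithStats(mask.astype(np.uint8))
    i=min((i for i in range(1,n) if s[i,4]>15),key=lambda i:np.hypot(*(c[i]-near)));return c[i],s[i]
def totool(o,P):
    return R.from_quat(o["eef_rot"]).inv().apply(np.array(P)-o["ee_pos"])/10
E
python3 - <<'E'
from rig import monitor, viewer
from h import *
s=viewer.read_camera("scene");t=viewer.read_camera("top");r=[]
for d,n in((s,(298,243)),(t,(314,258))):
    g=d["image"].max(2); c,st=blob(g<60,n); print(c,st); r.append((d,c)); print(onz(d,c,139+0))
print("knob",tri(*r[0],*r[1]))
for n,z,ps,pt in(("jar",103,(273,190),(213,223)),("fish",33,(390,280),(395,222)),("small",72,(381,354),(465,291)),("salt",138,(404,290),(436,228)),("bowl",65,(374,244),(354,203)),("purpleL knob",139-70,(333,384),(460,340))):
    print(n,onz(s,ps,z).round(),onz(t,pt,z).round())
o=monitor.get_obs(); print(R.from_quat(o["eef_rot"]).as_matrix().round(3))
E
```

```text
[297.93333333 244.46666667] [295 239   7  10  30]
[506.79704618  17.00719803 139.        ]
[314.48979592 165.44897959] [313 151   4  24  49]
[829.0501542  130.94485735 139.        ]
knob (array([597.74614799,  36.68742735, 249.32426835]), np.float64(276.26138928935285))
jar [549. 361. 103.] [552. 374. 103.]
fish [ 759. -170.   33.] [ 764. -162.   33.]
small [ 572. -423.   72.] [ 574. -419.   72.]
salt [ 720. -294.  138.] [ 719. -289.  138.]
bowl [777. -25.  65.] [775. -19.  65.]
purpleL knob [ 408. -447.   69.] [ 423. -433.   69.]
[[ 0.925  0.379 -0.   ]
 [ 0.379 -0.925  0.001]
 [-0.    -0.001 -1.   ]]
```

```bash
python3 - <<'E'
from rig import monitor, viewer
from h import *
s=viewer.read_camera("scene");t=viewer.read_camera("top")
a=cv2.resize(s["image"][220:300,260:340],(400,400),interpolation=2);b=cv2.resize(t["image"][230:310,275:355],(400,400),interpolation=2)
cv2.imwrite("pics/knob.png",np.hstack([a,b]))
r=[]
for d,n in((s,(298,243)),(t,(314,258))):
    g=d["image"].max(2); m=np.zeros_like(g); x,y=n; m[y-15:y+15,x-15:x+15]=g[y-15:y+15,x-15:x+15]<75
    c,st=blob(m,n); print(c,st,onz(d,c,139)); r+=[d,c]
print("knob",tri(*r))
E
```

```text
[298.17142857 242.65714286] [295 238   8  11  70] [510.82443452  24.39416254 139.        ]Traceback (most recent call last):
  File "<stdin>", line 9, in <module>
  File "h.py", line 17, in blob
    i=min((i for i in range(1,n) if s[i,4]>15),key=lambda i:np.hypot(*(c[i]-near)));return c[i],s[i]
ValueError: min() iterable argument is empty
```

View pics/knob.png

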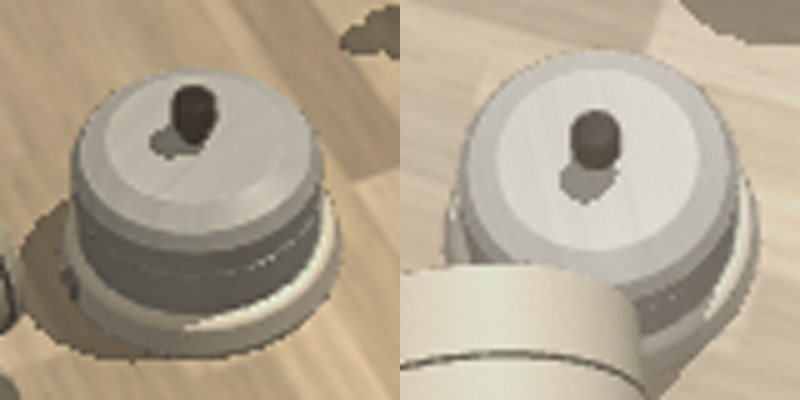

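Crop: the left half (scene) has the knob centred at about (298.4,242.4), with the dark dial of the base at about (274,276). The right half (top) has the knob at about (313.8,257.7).

```bash
python3 - <<'E'
from rig import monitor, viewer
from h import *
s=viewer.read_camera("scene");t=viewer.read_camera("top")
print("knob",tri(s,(298.4,242.4),t,(313.8,257.7)))
for d,p in((s,(298.4,242.4)),(t,(313.8,257.7))):print(onz(d,p,134))
P=onz(s,(274,276),18);print("dial",P)
o=monitor.get_obs(); 
k=tri(s,(298.4,242.4),t,(313.8,257.7))[0]
print(totool(o,[k[0],k[1],260]))
E
```

```text
knob (array([515.64423974,  31.41791385, 133.07742631]), np.float64(2.8033897895264346))
[513.82550161  29.8406005  134.        ]
[516.7531178   31.51407699 134.        ]
dial [416.73864125  23.94684884  18.        ]
[ 48.90757417 -33.35232901  -0.37325949]
```

>>> carry_out:
  deltas:
    - [[48.9, -33.35, 0, 0, 0, 0, 5.5], [48.9, -33.35, 0, 0, 0, 0, 5.5], [48.9, -33.35, 0, 0, 0, 0, 5.5], [48.9, -33.35, 0, 0, 0, 0, 5.5], [48.9, -33.35, 0, 0, 0, 0, 5.5], [48.9, -33.35, 0, 0, 0, 0, 5.5], [48.9, -33.35, 0, 0, 0, 0, 5.5], [48.9, -33.35, 0, 0, 0, 0, 5.5], [48.9, -33.35, 0, 0, 0, 0, 5.5], [48.9, -33.35, 0, 0, 0, 0, 5.5], [48.9, -33.35, 0, 0, 0, 0, 5.5], [48.9, -33.35, 0, 0, 0, 0, 5.5], [48.9, -33.35, 0, 0, 0, 0, 5.5], [48.9, -33.35, 0, 0, 0, 0, 5.5], [48.9, -33.35, 0, 0, 0, 0, 5.5], [48.9, -33.35, 0, 0, 0, 0, 5.5], [48.9, -33.35, 0, 0, 0, 0, 5.5]]
  squeeze: 40

```text
t: 1.82
ee_pos: [515.3, 31.5, 255.9]
eef_rot: [0.981, 0.194, -0.001, 0.0]
wrist_force: [0.2, -0.0, 1.0]
width: 0.642
finger_force: 0.0
```

```bash
python3 - <<'E'
from rig import monitor
from h import *
o=monitor.get_obs();print(o["t"],o["joint_positions"].round(3),o["ee_pos"].round(1),R.from_quat(o["eef_rot"]).as_matrix().round(3).tolist(),totool(o,[515.6,31.2,133]))
E
```

```text
1.8167 [ 6.100e-02  2.740e-01  4.800e-02  1.346e+00 -1.000e-03  2.813e+00] [515.3  31.5 255.9] [[0.925, 0.38, -0.001], [0.38, -0.925, -0.001], [-0.001, 0.0, -1.0]] [ 0.03231207  0.04058194 12.2874489 ]
```

>>> carry_out:
  deltas:
    - [[0, 0, 4, 0, 0, 0, 5.5], [0, 0, 8, 0, 0, 0, 5.5], [0, 0, 10, 0, 0, 0, 5.5], [0, 0, 10.9, 0, 0, 0, 5.5], [0, 0, 10.9, 0, 0, 0, 5.5], [0, 0, 10.9, 0, 0, 0, 2], [0, 0, 10.9, 0, 0, 0, 2], [0, 0, 10.9, 0, 0, 0, 2], [0, 0, 10.9, 0, 0, 0, 2], [0, 0, 10.9, 0, 0, 0, 2], [0, 0, 10.9, 0, 0, 0, 2]]
  squeeze: 50

```text
t: 2.73
ee_pos: [517.2, 30.8, 149.8]
eef_rot: [0.981, 0.193, 0.002, 0.001]
wrist_force: [-0.8, -3.1, 6.0]
width: 0.321
finger_force: 50.2
```

>>> carry_out:
  deltas:
    - [[0, 0, -1, 0, 0, 0, 2], [0, 0, -2.5, 0, 0, 0, 2], [0, 0, -4.5, 0, 0, 0, 2], [0, 0, -6.5, 0, 0, 0, 2], [0, 0, -7, 0, 0, 0, 2], [0, 0, -7, 0, 0, 0, 2]]

```text
t: 3.23
ee_pos: [516.9, 31.6, 219.5]
eef_rot: [0.981, 0.193, 0.002, 0.0]
wrist_force: [-0.7, -1.0, -1.9]
width: 0.324
finger_force: 49.9
```

```bash
python3 - <<'E'
from rig import viewer,monitor
import cv2
cv2.imwrite("pics/l.png",cv2.resize(viewer.read_camera("scene")["image"][180:340,220:420],(600,480)))
o=monitor.get_obs();print(o["ee_pos"],o["wrist_force"],o["finger_force"])
E
```

```text
[515.98643786  31.48947331 217.87219357] [ 0.34745921  0.46337882 -2.80350161] 49.854961885212106
```

View pics/l.png

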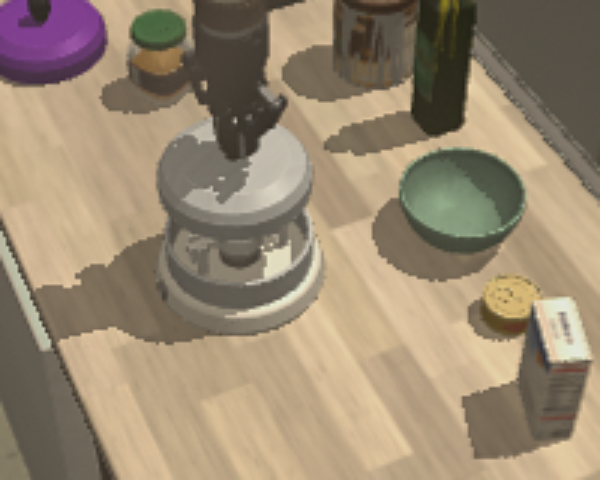

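Scene crop: the lid is held level above the bowl. The steel worktop area to its lower right is empty.

>>> carry_out:
  deltas:
    - [[-1, 2, 0, 0, 0, 0, 2], [-2.5, 5, 0, 0, 0, 0, 2], [-4, 8, 0, 0, 0, 0, 2], [-5.5, 11, 0, 0, 0, 0, 2], [-7, 14, 0, 0, 0, 0, 2], [-8.5, 17, 0, 0, 0, 0, 2], [-9.5, 19.5, 2, 0, 0, 0, 2], [-10.1, 20.7, 4.5, 0, 0, 0, 2], [-10.1, 20.7, 7.5, 0, 0, 0, 2], [-10.1, 20.7, 10, 0, 0, 0, 2], [-10.1, 20.7, 12, 0, 0, 0, 2], [-10.1, 20.7, 12.8, 0, 0, 0, 2], [-10.1, 20.7, 12.8, 0, 0, 0, 2]]

```text
t: 4.37
ee_pos: [497.8, -197.4, 85.7]
eef_rot: [0.981, 0.193, -0.003, -0.002]
wrist_force: [-0.5, -0.2, -0.8]
width: 0.327
finger_force: 50.0
```

>>> carry_out:
  deltas:
    - [[0, 0, 0, 0, 0, 0, 2], [0, 0, 0.2, 0, 0, 0, 2], [0, 0, 0.3, 0, 0, 0, 2], [0, 0, 0.3, 0, 0, 0, 2]]

```text
t: 4.7
ee_pos: [501.4, -198.7, 87.4]
eef_rot: [0.981, 0.193, 0.001, 0.001]
wrist_force: [0.1, 0.4, -1.9]
width: 0.326
finger_force: 50.0
```

>>> carry_out:
  deltas:
    - [[0, 0, 0.2, 0, 0, 0, 2], [0, 0, 0.4, 0, 0, 0, 2], [0, 0, 0.6, 0, 0, 0, 2], [0, 0, 0.7, 0, 0, 0, 2], [0, 0, 0.7, 0, 0, 0, 2]]

```text
t: 5.12
ee_pos: [500.6, -198.5, 79.8]
eef_rot: [0.981, 0.193, 0.0, 0.0]
wrist_force: [-1.4, 0.3, 2.4]
width: 0.325
finger_force: 50.5
```

>>> carry_out:
  deltas:
    - [[0, 0, 0, 0, 0, 0, 6], [0, 0, 0, 0, 0, 0, 6], [0, 0, 0, 0, 0, 0, 6], [0, 0, -2, 0, 0, 0, 6], [0, 0, -6, 0, 0, 0, 6], [0, 0, -10, 0, 0, 0, 6], [0, 0, -14, 0, 0, 0, 8.5], [0, 0, -14, 0, 0, 0, 8.5]]

```text
t: 5.78
ee_pos: [504.9, -200.3, 228.3]
eef_rot: [0.981, 0.193, 0.007, 0.004]
wrist_force: [0.7, -1.1, 0.8]
width: 0.954
finger_force: 0.0
```

```bash
python3 - <<'E'
from rig import viewer,monitor
import cv2,numpy as np
s=viewer.read_camera("scene")["image"];t=viewer.read_camera("top")["image"]
cv2.imwrite("pics/s1.png",s);cv2.imwrite("pics/t1.png",t)
cv2.imwrite("pics/b.png",np.hstack([cv2.resize(s[180:340,220:380],(400,400),interpolation=2),cv2.resize(t[200:360,250:410],(400,400),interpolation=2)]))
o=monitor.get_obs();print(o["ee_pos"],o["wrist_force"],o["width"])
E
```

```text
[ 502.11052027 -199.13638227  221.74798481] [ 0.41824164 -0.21567121 -1.34118324] 0.9951968705216979
```

View pics/b.png

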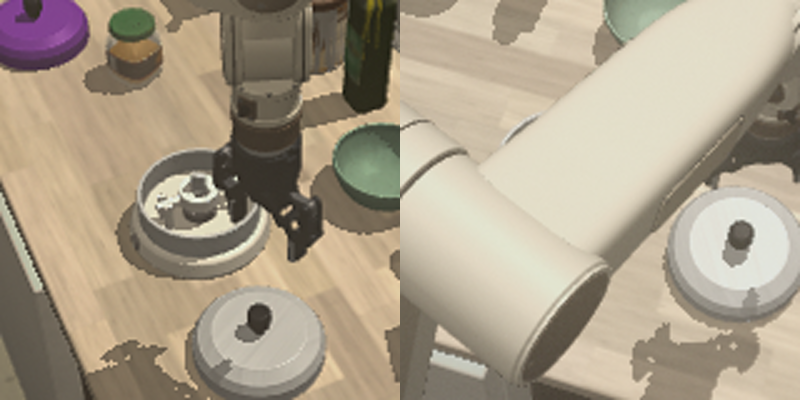

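Left half (scene): the lid stands upright on the worktop at crop (260,340). The base is partly hidden by the gripper. Right half (top): the arm blocks the base, so I'm moving it aside.

>>> carry_out:
  deltas:
    - [[-22.6, 15.6, -4, 0, 0, 0, 8.5], [-22.6, 15.6, -4, 0, 0, 0, 8.5], [-22.6, 15.6, -4, 0, 0, 0, 8.5], [-22.6, 15.6, -4, 0, 0, 0, 8.5], [-22.6, 15.6, -4, 0, 0, 0, 8.5], [-22.6, 15.6, -4, 0, 0, 0, 8.5], [-22.6, 15.6, -4, 0, 0, 0, 8.5], [-22.6, 15.6, -4, 0, 0, 0, 8.5], [-22.6, 15.6, -4, 0, 0, 0, 8.5]]

```text
t: 6.63
ee_pos: [349.1, -429.3, 257.4]
eef_rot: [0.982, 0.191, -0.001, -0.002]
wrist_force: [-0.4, 0.2, -0.2]
width: 0.997
finger_force: 0.0
```

```bash
python3 - <<'E'
from rig import viewer,monitor
import cv2,numpy as np
s=viewer.read_camera("scene")["image"];t=viewer.read_camera("top")["image"]
cv2.imwrite("pics/s2.png",s);cv2.imwrite("pics/t2.png",t)
cv2.imwrite("pics/b2.png",np.hstack([cv2.resize(s[235:295,268:328],(400,400),interpolation=2),cv2.resize(t[242:302,285:345],(400,400),interpolation=2)]))
o=monitor.get_obs();print(o["ee_pos"],o["wrist_force"],o["width"],o["joint_positions"].round(3))
E
```

```text
[ 350.40457697 -427.59041346  257.63174677] [ 0.15146792 -0.25563404  0.07505813] 0.9929447821603928 [-0.885  0.348  0.156  1.382  0.     1.868]
```

View pics/b2.png

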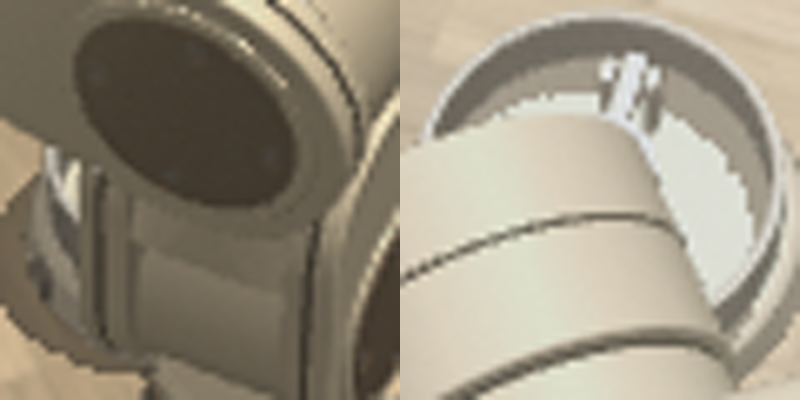

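The crop shows the arm hiding the base from both cameras. In the top view a post pair is visible at about (630,90). I'm moving the arm to the left side instead.

>>> carry_out:
  deltas:
    - [[27, -71, -1, 0, 0, -90, 8.5], [27, -71, -1, 0, 0, -90, 8.5], [27, -71, -1, 0, 0, -90, 8.5], [27, -71, -1, 0, 0, -90, 8.5], [27, -71, -1, 0, 0, -90, 8.5], [27, -71, -1, 0, 0, -90, 8.5], [27, -71, -1, 0, 0, -90, 8.5], [27, -71, -1, 0, 0, -90, 8.5], [27, -71, -1, 0, 0, -90, 8.5], [27, -71, -1, 0, 0, -90, 8.5], [27, -71, -1, 0, 0, -90, 8.5], [27, -71, -1, 0, 0, -90, 8.5], [27, -71, -1, 0, 0, -90, 8.5], [27, -71, -1, 0, 0, -90, 8.5], [27, -71, -1, 0, 0, -90, 8.5], [27, -71, -1, 0, 0, -90, 8.5], [27, -71, -1, 0, 0, -90, 8.5], [27, -71, -1, 0, 0, -90, 8.5], [27, -71, -1, 0, 0, -90, 8.5], [27, -71, -1, 0, 0, -90, 8.5]]

```text
t: 8.4
ee_pos: [329.4, 334.1, 268.1]
eef_rot: [0.554, 0.832, -0.001, -0.0]
wrist_force: [0.1, -0.7, 0.4]
width: 1.0
finger_force: 0.0
```

```bash
python3 - <<'E'
from rig import viewer,monitor
import cv2,numpy as np
s=viewer.read_camera("scene")["image"];t=viewer.read_camera("top")["image"]
cv2.imwrite("pics/s3.png",s);cv2.imwrite("pics/t3.png",t)
cv2.imwrite("pics/b3.png",np.hstack([cv2.resize(s[235:295,268:328],(400,400),interpolation=2),cv2.resize(t[242:302,285:345],(400,400),interpolation=2)]))
o=monitor.get_obs();print(o["ee_pos"],o["wrist_force"],o["eef_rot"].round(3),o["width"],o["joint_positions"].round(3))
E
```

```text
[329.8329098  330.79261473 268.43594897] [-0.08338871  0.65866609  0.14427286] [ 0.556  0.831 -0.001 -0.   ] 0.9946085795079919 [ 0.787  0.172 -0.05   1.351 -0.     1.966]
```

View pics/b3.png

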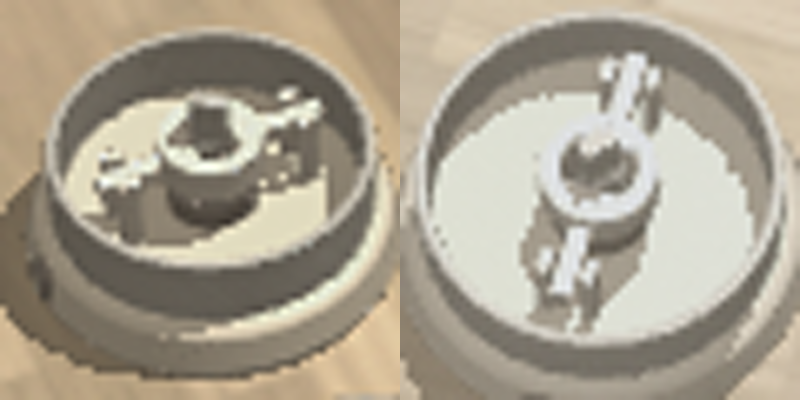

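Clear view. In the scene crop the collar ring is at about (210,135), with arms to (115,170) and (305,105). In the top crop the ring is centred at about (600,165), with arm ends at (632,75) and (568,270). I'm enlarging the tab.

```bash
python3 - <<'E'
from rig import viewer
from h import *
s=viewer.read_camera("scene");t=viewer.read_camera("top")
k=400/60
f=lambda x,y,X,Y:(X+(x+.5)/k-.5,Y+(y+.5)/k-.5)
a=onz(t,f(232,75,285,242),71);b=onz(t,f(168,270,285,242),71);print(a,b,(a+b)/2,np.degrees(np.arctan2(*(a-b)[1::-1])))
a=onz(s,f(315,105,268,235),71);b=onz(s,f(105,172,268,235),71);print(a,b,(a+b)/2,np.degrees(np.arctan2(*(a-b)[1::-1])))
print(onz(t,f(200,167,285,242),77),onz(s,f(210,135,268,235),77))
ims=[]
for d in(s,t):
    p=proj(d,[516,31,85])[0].astype(int);print(p)
    g=cv2.cvtColor(d["image"],6)[p[1]-12:p[1]+13,p[0]-12:p[0]+13]
    ims.append(cv2.resize(g,(400,400),interpolation=cv2.INTER_NEAREST))
cv2.imwrite("pics/tab.png",np.hstack(ims))
E
```

```text
[566.74999495  31.49393223  71.        ] [465.00025173  29.00461211  71.        ] [515.87512334  30.24927217  71.        ] 1.4014688016744632
[573.04778436  29.21251389  71.        ] [457.05997654  31.25591918  71.        ] [515.05388045  30.23421654  71.        ] -1.0092990860166349
[515.14486676  30.0691959   77.        ] [513.32189123  27.20612826  77.        ]
[299 252]
[314 265]
```

View pics/tab.png

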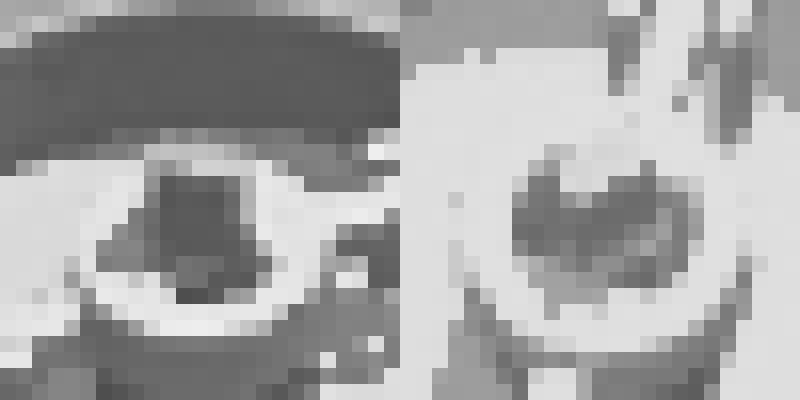

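```bash
python3 - <<'E'
from rig import viewer
from h import *
for n,p in(("scene",(299,252)),("top",(314,265))):
    d=viewer.read_camera(n)
    q=proj(d,[[515.3,30.3,103],[515.3,30.3,77],[525.3,30.3,103],[515.3,40.3,103]])
    print(n,((q-np.array(p)+12+.5)*16).round())
    g=cv2.cvtColor(d["image"],6)[p[1]-5:p[1]+9,p[0]-8:p[0]+9];print(g)
E
```

```text
scene [[200. 147.]
 [204. 233.]
 [244. 133.]
 [182. 117.]]
[[ 93  92  91  89  90  89  88  86  87  91  88  89  89  89  88  89  89]
 [ 90  87  93 109 104 108 141 128 140 127 125 112 114 119 117  97  97]
 [102 111 124 124 135 188 192 191 192 189 172 147 124 127 130 130 129]
 [219 219 220 219 218 161 145 171 209 209 207 204 226 169 124 128 130]
 [219 219 221 229 226 145  88  95 102  98 118 179 231 227 218 120 123]
 [216 214 226 229 218 123  86  89  89  87 104 177 229 226 228 223 222]
 [218 224 229 226 122 108  88  91  91  90 107 180 230 222 225 227 227]
 [216 227 225 141 125 104  89  90  91  91  95 133 233 226 226 227 224]
 [216 222 139 132 133 111  94  89  89  90  92 104 181 229 225 224 180]
 [189 224 124 129 129 108  97 115 110 107  95  98 114 200 228 224 164]
 [156 209 227 224 196 223 145 112 112  91  92  88 161 228 229 216 138]
 [197 146 233 229 227 229 215  78  81  91 148 159 230 231 229 156 122]
 [225 115 151 215 231 229 230 228 231 228 230 231 231 197 111 123 125]
 [177  99  98 114 156 215 235 237 237 235 216 197 175 118 117 121 124]]
top [[205. 165.]
 [208. 225.]
 [221. 119.]
 [1
[... 305 characters left out ...]
224 201 126 120 217 212 218 136 128 115 164 184 203 224 224]
 [223 224 223 149 119 115 145 168 129 109 108 111 129 134 180 224 225]
 [223 223 222 114 114 113 115 115 108 110 108 111 149 126 158 223 223]
 [223 224 223 110 111 112 116 110 108 110 124 140 159 126 154 223 224]
 [223 223 222 133 109 118 126 110 117 124 143 163 137 122 196 223 224]
 [212 223 223 197 174 151 132 118 141 141 128 113 130 124 222 223 222]
 [185 223 224 221 164 160 161 148 150 124 111 110 137 204 223 223 210]
 [131 195 223 224 220 162 161 162 165 220 219 197 218 223 225 223 156]
 [140 140 223 223 221 164 221 220 203 224 224 222 223 224 224 183 123]
 [141 129 145 208 224 221 223 223 223 223 223 223 224 223 177 127 126]]
```

Reading the tab from the enlarged grey values: its top face in the top view runs diagonally from the lower left to the upper right. That gives a broad axis of about -27° in the world, so the shaft is at about 62°. The scene view agrees at about -28°. The collar is centred at about (515.3,30.3) and the base yaw is about 0.

```bash
python3 - <<'E'
from rig import monitor
from h import *
o=monitor.get_obs();print(totool(o,[515.3,30.3,150]),R.from_quat(o["eef_rot"]).as_matrix()[:,1])
E
```

```text
[-34.65518942   5.74179174  11.9516139 ] [ 9.25922672e-01  3.77713108e-01 -1.16488091e-04]
```

>>> carry_out:
  deltas:
    - [[-34.7, 5.7, 11.5, 0, 0, -40, 4], [-34.7, 5.7, 11.5, 0, 0, -40, 4], [-34.7, 5.7, 11.5, 0, 0, -40, 4], [-34.7, 5.7, 11.5, 0, 0, -40, 4], [-34.7, 5.7, 11.5, 0, 0, -40, 4], [-34.7, 5.7, 11.5, 0, 0, -40, 4], [-34.7, 5.7, 11.5, 0, 0, -40, 4], [-34.7, 5.7, 11.5, 0, 0, -40, 4], [-34.7, 5.7, 11.5, 0, 0, -40, 4], [-34.7, 5.7, 11.5, 0, 0, -40, 4], [-34.7, 5.7, 11.5, 0, 0, -40, 4], [-34.7, 5.7, 11.5, 0, 0, -40, 4], [-34.7, 5.7, 11.5, 0, 0, -40, 4], [-34.7, 5.7, 11.5, 0, 0, -40, 4]]

```text
t: 9.87
ee_pos: [515.2, 31.6, 155.0]
eef_rot: [0.239, 0.971, 0.0, 0.0]
wrist_force: [0.2, -0.6, 0.3]
width: 0.469
finger_force: 0.0
```

```bash
python3 - <<'E'
from rig import monitor
from h import *
o=monitor.get_obs();print(totool(o,[515.3,30.3,107]),R.from_quat(o["eef_rot"]).as_matrix()[:,1],o["joint_positions"].round(2))
E
```

```text
[-0.06490369 -0.11915625  4.80049611] [4.64905459e-01 8.85360123e-01 6.06018554e-04] [ 0.06  0.34 -0.13  1.1   0.    0.54]
```

>>> carry_out:
  deltas:
    - [[-0.1, -0.1, 2, 0, 0, 0, 4], [-0.1, -0.1, 4, 0, 0, 0, 4], [-0.1, -0.1, 4.6, 0, 0, 0, 4], [-0.1, -0.1, 4.6, 0, 0, 0, 4], [-0.1, -0.1, 4.6, 0, 0, 0, 0.5], [-0.1, -0.1, 4.6, 0, 0, 0, 0.5], [-0.1, -0.1, 4.6, 0, 0, 0, 0.5], [-0.1, -0.1, 4.6, 0, 0, 0, 0.5], [-0.1, -0.1, 4.6, 0, 0, 0, 0.5], [-0.1, -0.1, 4.6, 0, 0, 0, 0.5]]
  squeeze: 25

```text
t: 10.7
ee_pos: [515.9, 27.2, 109.6]
eef_rot: [0.241, 0.971, -0.003, 0.001]
wrist_force: [-1.8, -8.2, 2.4]
width: 0.11
finger_force: 24.6
```

```bash
python3 - <<'E'
from rig import monitor
from h import *
o=monitor.get_obs();print(o["ee_pos"],o["wrist_force"],o["wrist_torque"],o["width"],o["finger_force"],o["eef_rot"])
E
```

```text
[515.88435823  27.19156697 109.64300428] [-1.75562218 -8.20492684  2.41456832] [-1.74381854  0.51816605 -0.01259455] 0.11049823399943617 24.641436338424683 [ 0.24057771  0.97062462 -0.00303568  0.00099541]
```

>>> carry_out:
  deltas:
    - [[0, -0.25, 0, 0, 0, 0, 0.5], [0, -0.25, 0, 0, 0, 5, 0.5], [0, -0.25, 0, 0, 0, 10, 0.5], [0, -0.25, 0, 0, 0, 15, 0.5], [0, -0.25, 0, 0, 0, 20, 0.5], [0, -0.25, 0, 0, 0, 25, 0.5], [0, -0.25, 0, 0, 0, 30, 0.5], [0, -0.25, 0, 0, 0, 35, 0.5], [0, -0.25, 0, 0, 0, 40, 0.5], [0, -0.25, 0, 0, 0, 45, 0.5], [0, -0.25, 0, 0, 0, 50, 0.5], [0, -0.25, 0, 0, 0, 55, 0.5], [0, -0.25, 0, 0, 0, 60, 0.5], [0, -0.25, 0, 0, 0, 62, 0.5], [0, -0.25, 0, 0, 0, 62, 0.5], [0, -0.25, 0, 0, 0, 62, 0.5]]
  squeeze: 35

```text
t: 12.03
ee_pos: [514.0, 26.0, 109.7]
eef_rot: [0.706, 0.708, -0.002, 0.001]
wrist_force: [-4.4, -6.1, 5.2]
width: 0.104
finger_force: 38.0
```

```bash
python3 - <<'E'
from rig import monitor,viewer
from h import *
s=viewer.read_camera("scene")
cv2.imwrite("pics/b4.png",cv2.resize(s["image"][225:305,258:338],(600,600),interpolation=2))
o=monitor.get_obs();print(o["ee_pos"],o["wrist_force"],o["wrist_torque"],o["width"],o["finger_force"],R.from_quat(o["eef_rot"]).as_matrix()[:,1])
E
```

```text
[514.00344313  25.96463263 109.65773986] [-4.4141686  -5.82551398  4.82378042] [-1.25211079  1.05829024 -0.04030285] 0.10615885053104768 37.97350466251373 [ 9.99993240e-01  3.56956227e-03 -8.82235141e-04]
```

View pics/b4.png

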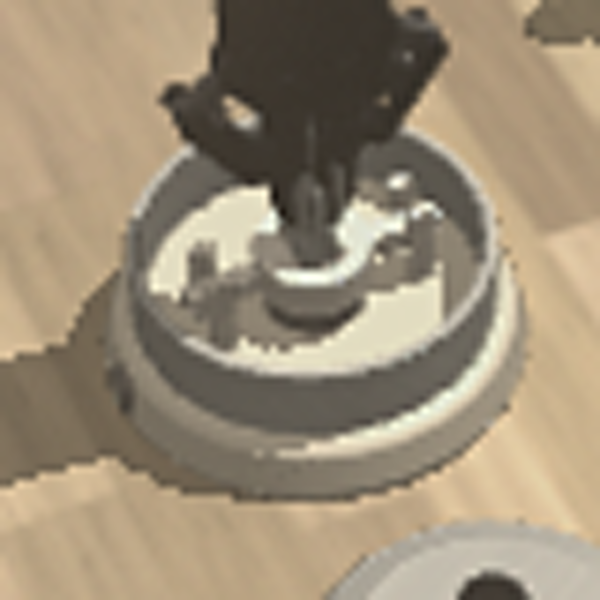

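The crop shows the fingers gripping the tab. The front edge of the collar ring is at about (310,283), lower than before. I'm checking the drop numerically against the earlier picture.

```bash
python3 - <<'E'
from rig import viewer
from h import *
d=viewer.read_camera("scene");a=cv2.imread("pics/s3.png",0)
b=cv2.cvtColor(d["image"],6)
for c in(299,301,303):print(c,a[256:276,c],b[256:276,c])
print(proj(d,[[514,0,77],[514,0,67]]))
E
```

```text
299 [109 112  81 230 236 121 105 105 107  88  79  72  68  89 141 217 219 220
 200 124] [ 86  90  91  89  80 232 238 120 104 106 109  78  67  89 123 221 221 222
 201 126]
301 [ 95  91 147 230 215 113 105 106 108  86  77  71  62 185 222 219 218 220
 206 102] [ 85  84  84  91 150 231 233 117 104 107 109  71  64 109 225 222 220 221
 207 101]
303 [114 159 230 230 174 114 109 114  97  78  69  65 151 220 219 218 219 212
 200  99] [237 184 114 159 231 234 175 114 109 114  85  61 119 224 222 219 220 214
 202  99]
[[302.47572362 260.09024449]
 [302.54653554 262.10797263]]
```

The ring moved down by exactly 2 px, which is 10 mm, so the collar has dropped. Next I release the tab, rise, turn 90° and open.

>>> carry_out:
  deltas:
    - [[0, 0, 0, 0, 0, 0, 3], [0, 0, 0, 0, 0, 0, 3], [0, 0, 0, 0, 0, 0, 3], [0, 0, -3, 0, 0, 0, 3], [0, 0, -6, 0, 0, 0, 3], [0, 0, -6, 0, 0, -7, 8.5], [0, 0, -6, 0, 0, -14, 8.5], [0, 0, -6, 0, 0, -21, 8.5], [0, 0, -6, 0, 0, -28, 8.5], [0, 0, -6, 0, 0, -35, 8.5], [0, 0, -6, 0, 0, -42, 8.5], [0, 0, -6, 0, 0, -49, 8.5], [0, 0, -6, 0, 0, -56, 8.5], [0, 0, -6, 0, 0, -63, 8.5], [0, 0, -6, 0, 0, -70, 8.5], [0, 0, -6, 0, 0, -77, 8.5], [0, 0, -6, 0, 0, -84, 8.5], [0, 0, -6, 0, 0, -90, 8.5], [0, 0, -6, 0, 0, -90, 8.5], [0, 0, -6, 0, 0, -90, 8.5]]

```text
t: 13.8
ee_pos: [515.1, 28.0, 168.5]
eef_rot: [-0.001, 1.0, 0.0, 0.0]
wrist_force: [0.0, -0.8, -0.3]
width: 0.997
finger_force: 0.0
```

```bash
python3 - <<'E'
from rig import monitor,viewer
from h import *
o=monitor.get_obs();print(o["ee_pos"],o["wrist_force"],o["width"],totool(o,[514,28.2,68]),R.from_quat(o["eef_rot"]).as_matrix()[:,1],o["joint_positions"].round(2))
s=viewer.read_camera("scene")
cv2.imwrite("pics/b5.png",cv2.resize(s["image"][200:340,240:400],(640,560),interpolation=2))
E
```

```text
[515.14009102  28.04547714 168.48837963] [ 0.04023471 -0.78938048 -0.31711945] 0.9967250826284187 [ 0.11941522  0.01214724 10.04877971] [-2.52874674e-03  9.99996739e-01  3.57583430e-04] [ 0.05  0.33 -0.11  1.13  0.    0.05]
```

View pics/b5.png

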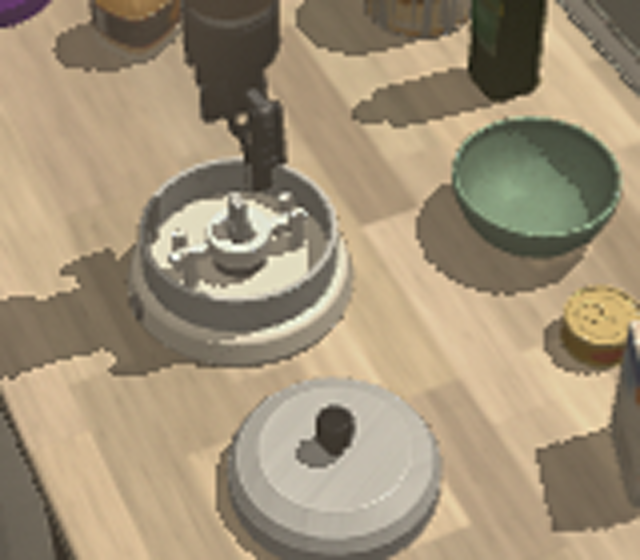

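The crop shows the collar home at about (238,245), the tab edge-on above it at (238,215), and the lid clear of the base. Now descending around the collar.

>>> carry_out:
  deltas:
    - [[0.1, 0, 3, 0, 0, 0, 8.5], [0.1, 0, 6, 0, 0, 0, 8.5], [0.1, 0, 8, 0, 0, 0, 8.5], [0.1, 0, 9, 0, 0, 0, 8.5], [0.1, 0, 9.5, 0, 0, 0, 8.5], [0.1, 0, 9.9, 0, 0, 0, 8.5], [0.1, 0, 9.9, 0, 0, 0, 8.5], [0.1, 0, 9.9, 0, 0, 0, 8.5]]

```text
t: 14.52
ee_pos: [514.9, 27.8, 70.3]
eef_rot: [-0.002, 1.0, 0.0, 0.001]
wrist_force: [0.8, 0.5, 0.2]
width: 0.996
finger_force: 0.0
```

>>> carry_out:
  deltas:
    - [[0, 0, 0, 0, 0, 0, 4.5], [0, 0, 0, 0, 0, 0, 4.5], [0, 0, 0, 0, 0, 0, 4.5], [0, 0, 0, 0, 0, 0, 4.5], [0, 0, 0, 0, 0, 0, 4.5], [0, 0, 0, 0, 0, 0, 4.5], [0, 0, 0, 0, 0, 0, 4.5]]
  squeeze: 70

```text
t: 15.1
ee_pos: [514.6, 27.9, 71.0]
eef_rot: [-0.002, 1.0, 0.0, 0.001]
wrist_force: [-2.2, -0.1, 8.1]
width: 0.634
finger_force: 72.1
```

>>> carry_out:
  deltas:
    - [[0, 0, 0.2, 0, 0, 0, 4.5], [0, 0, 0.4, 0, 0, 0, 4.5], [0, 0, 0.6, 0, 0, 0, 4.5], [0, 0, 0.7, 0, 0, 0, 4.5], [0, 0, 0.7, 0, 0, 0, 4.5], [0, 0, 0.7, 0, 0, 0, 4.5], [0, 0, 0.7, 0, 0, 0, 4.5]]

```text
t: 15.68
ee_pos: [514.7, 27.9, 70.7]
eef_rot: [-0.002, 1.0, 0.0, 0.003]
wrist_force: [-18.9, -0.1, 53.9]
width: 0.635
finger_force: 76.6
```

>>> carry_out:
  deltas:
    - [[0, 0, -0.2, 0, 0, 0, 4.5], [0, 0, -0.4, 0, 0, 0, 4.5], [0, 0, -0.4, 0, 0, 0, 4.5], [0, 0, -0.4, 0, 0, 0, 4.5], [0, 0, -0.4, 0, 0, 0, 4.5]]

```text
t: 16.1
ee_pos: [514.7, 27.9, 70.9]
eef_rot: [-0.002, 1.0, 0.0, 0.002]
wrist_force: [-9.1, 0.1, 26.5]
width: 0.639
finger_force: 73.9
```

```bash
python3 - <<'E'
from rig import monitor,viewer
from h import *
d=viewer.read_camera("scene");b=cv2.cvtColor(d["image"],6);a=cv2.imread("pics/s3.png",0)
cv2.imwrite("pics/b6.png",cv2.resize(d["image"][200:340,240:400],(640,560),interpolation=2))
o=monitor.get_obs();print(o["t"],o["ee_pos"],o["wrist_force"],o["width"],o["finger_force"])
E
```

```text
16.15 [514.68282031  27.91852636  70.91872762] [-9.07814591 -0.38770195 26.73644834] 0.6301994634602324 73.91996741294861
```

View pics/b6.png

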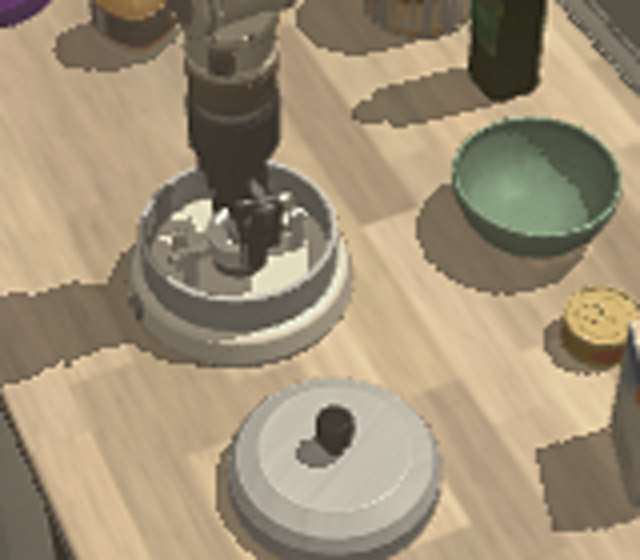

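The fingers hold the collar at its rim at about (240,250) and press it down with about 27 N. The lid is upright and clear of the base. Handing in.

```bash
python3 -c "
from rig import hand_in
print(hand_in())"
```

```text
the job is handed in; nothing more can be done
None
```

I handed the job in at about 16 s of the 51 s allowed: the lid stands upright on the worktop clear of the base, the shaft is turned so the collar dropped its 10 mm, and the gripper is still holding the collar's rim and pressing it down with about 27 N.

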